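# Load the spice grinder and hold its lid half way to the click

## Robot

A 6-joint arm with a two-finger parallel gripper is mounted at the origin on the work surface. World frame = base frame: x ahead of the robot, y to its left, z up, the work surface at z = 0. Lengths are in mm, angles in rad, forces in N, time in s.
With the tool pointing down it reaches from about 350 to 975 mm from the base axis. Payload 7.1 kg.
Tool frame: the origin (TCP) lies midway between the tips of the shut fingers; the grasp point (between the pads) lies pinch_z behind it (pinch_z is the distance from the TCP to the grasp point, in mm); z points along the fingers, y is the line along which they close (so a half turn about z gives the same grasp; the last joint's range is limited). The gripper opens to 88 mm and grips with 3 to 60 N. Pads are 20 mm wide; open, the fingers measure 115 mm over their backs; the gripper's body (75 mm by 178 mm) begins 61 mm behind the grasp point.
Start: joints at [1.282, 0.423, 1.63, -0, 1.089, -0.019], TCP at [166.555, 602.382, 222.675] pointing down, gripper open.
Joint ranges: [-3, 3], [-0.9, 2.11], [0.09, 2.58], [-1.31, 4.45], [0.11, 2.69], [-2.54, 2.54]. Speed limits (rad/s): [2.39, 2.39, 3.01, 3.14, 3.14, 3.14].

## Interface

Orientations are given as a rotation vector (axis times angle).
In Python, from workcell import get_obs, get_image, close_job, pinch_z gives the robot as it stands.
- The arm moves only by the tool jog_arm, never from a script. Its argument "commands" is a list of rows, each a list of 3 entries, a list of its own where there are three numbers: the gripper command: -1 is shut, 1 is fully open, values between are in proportion, then the shift along the tool's x, y, z as a fraction of full scale, then the turn, a rotation vector about the tool's x, y, z as a fraction of full scale. In form: [[gripper, [tx, ty, tz], [rx, ry, rz]], ...]. A call has 1 to 10 rows; each row shifts and turns the commanded pose from where the row before left it, along the tool's axes as they then stand; what a row does not reach is not made up. Full scale, the value 1, is 0.1 m for a shift and 45 degrees for a turn. A row lasts 1/10 s, in which the tool goes at most 50 mm and 8.59 degrees, less where a joint would pass 70% of its speed; a pose out of reach is approached as far as the arm can. A call with a number of a shift or a turn outside -1 to 1 is refused whole. A call with a gripper value outside its range is refused whole. The fingers move at their own pace and stop on an object; the grip force is fixed at half the most. Time passes only in rows, so rows that do not move let the fingers close. It gives the time, the measured TCP pose, the force, the opening and the grip force at its end, in the units of the state.
- get_obs(): the state, without advancing time (a new reading comes with each control period).
- get_image(name): name is "side" or "top"; returns a dict with "image" (384x512x3 uint8, blue, green, red), "z_map" (384x512 float32, mm along the optical axis (not along the pixel's ray), 0 where there is no reading), "intrinsics" (3x3 intrinsics, pixels), "eye" and "orientation" of the camera in the world. Camera axes: x right, y down, z forward; pixel columns grow to the right and rows downward; lengths in mm; the calibration is good to about 2 mm. A picture is of the moment at which its call begins.
- close_job(): hands the job in; it is judged then, once.
The state is a dict: "t": time; "qpos": joint angles; "qvel": joint speeds; "joint_torque": joint torques, N m; "ee_pos": TCP position; "orientation": TCP orientation; "ft_force": force on the tool from outside, world axes, zero at the start; "moment": the same for the moment, N m; "width": finger opening in mm; "grasp_force": force on a finger pad.
Only numpy, scipy, OpenCV 4.12 (cv2) and the standard library are available. Lean on these libraries where they do the work, as an engineer would, in place of code of your own. Each camera call takes 0.05 s, during which the arm holds its last target. There are 200 camera calls.

## Task

Take the whole nutmeg out of the spice tray and put it in the bowl of the spice grinder, then set the bayonet lid down fully home with its two lugs in the collar's slots and turn it clockwise half way to the lock click (as far as the narrow rib on the collar). The click would start the motor, so never turn that far; the lid is sprung and turns back when let go, so finish with the gripper still holding it steady at half way, and leave everything else on the table where it is.

Things in the scene. Friction and masses are not known exactly. Their poses are not given: they have to be found in the camera images.
- grinder: Electric spice grinder, black round base, bare metal top, fixed to the table. Origin: centre of its underside, z up. Outer radius 54 mm (60 mm at the foot), 130 mm tall. In the middle an open round bowl, inner radius 33 mm, floor at z = 80 mm. Around the bowl's rim stands the bayonet collar, z = 115 to 130 mm, with slots on the grinder's own +x and -x sides.
- bowl_rim (a point): Centre of the bowl's flat rim (115 mm above the table), on which the seated lid's underside rests. The collar above it has inner radius 49.5 mm and an inward ledge of inner radius 42 mm, 8.5 to 15 mm above the rim, broken only by the two slots; the lid's lugs go down through the slots to the rim, then under the ledge as the lid is turned clockwise seen from above.
- slot (a point): Middle of the slot on the grinder's +x side, 45.5 mm from the axis, level with the collar's top (z = 130 mm). 19 mm wide; an equal one lies opposite. Lid x axis along grinder x axis (either way round) lines the lugs up with the slots.
- half_mark (a point): Top of the narrow raised rib (3 mm wide, about 3 mm high) on the collar, 30 degrees clockwise from the slot seen from above, 51 mm from the axis; repeated opposite. With the lugs and grip bar in line with it the lid is half way to the click.
- click_mark (a point): Top of the wide raised rib (7 mm wide, about 3 mm high) on the collar, 60 degrees clockwise from the slot, 51 mm from the axis; repeated opposite. Here the lid clicks: do not turn so far.
- lid: Loose bayonet lid standing upright on the table, 0.10 to 0.15 kg: steel disc, radius 39.5 mm, 16 mm thick, black grip bar on top. Origin: centre of its underside, z up. Two lugs at the bottom of its edge (z = 0 to 6 mm), 12 mm wide, reach 47 mm from the axis on its +x and -x sides. Same when turned half round. Seated, its origin is at the bowl rim's centre.
- lid_grip (a point): Middle of the lid's grip bar, on the lid's axis, 33 mm above its underside. The bar runs along the lid's x, in line with the lugs: 48 mm long, 14 mm thick (lid y), from 16 to 47.5 mm above the underside.
- switch_ring (a joint): Sprung ring inside the grinder's collar which the lid's lugs push round: clockwise angle in rad seen from above, 0 at rest. The lugs meet it when the lid has turned about 0.09 rad from the slots; from there it turns with the lid, so it reads about 0.44 with the lid half way (30 degrees, 0.52 rad) and 0.96 at the click (60 degrees, 1.05 rad). Spring 0.25 N m per rad: let go, the lid turns most of the way back.
- tray: Square wooden tray, 136 x 136 mm, 22 mm high, fixed. Origin: centre of its underside. Four square pockets, 32 mm wide and 5 mm deep (floor 17 mm above the table), centred at x = +-31 mm, y = +-31 mm of the tray; each holds one whole spice.
- nutmeg: Whole nutmeg: plain brown egg shape, 24 mm thick and 28 mm long, the tallest and roundest thing in the tray, 10 to 16 g. Origin: its centre (29 mm above the table at the start); x along its length. It lies in any one of the four pockets.
- cinnamon: Double-rolled piece of cinnamon stick, 28 x 20 x 12 mm, in a tray pocket. Leave alone. Origin: centre of its underside.
- anise: Star anise, eight-pointed flat star 29 mm across, 8 mm thick, in a tray pocket. Leave alone. Origin: centre of its underside.
- cardamom: Cardamom pod, thin spindle 28 mm long and 13 mm thick, in a tray pocket. Leave alone. Origin: centre of its underside.
- ramekin: White ceramic cup, radius 32 mm, 38 mm high. Leave alone. Origin: centre of its underside.
- ring_cutter: Steel pastry ring, radius 27 mm, 35 mm high. Leave alone. Origin: centre of its underside.
- squeeze_bottle: Brown sauce bottle, radius 31 mm, 160 mm high. Leave alone. Origin: centre of its underside.
- shaker: Aluminium shaker, radius 24 mm, 86 mm high. Leave alone. Origin: centre of its underside.
- spatula: Spatula lying flat on the table. Leave alone. Origin: on its underside.
Mind the look-alikes: they are no part of the job. What is shaped like the lid but yellow is not meant.

How it is judged:
By the outcome, as a careful person would: the job done as asked, in the order asked, and still so for the second after the job is handed in, while the arm keeps its last pose, push and grip.
It also fails if it takes over 64 s, if anything falls off the work surface, if the arm or the gripper's body presses on something with over 40 N, if the wrist force passes 120 N, or if a joint passes its speed limit or range.

## Working session

There is one attempt and no reset: what is moved stays moved. The work goes in short steps, Python scripts to look and compute and a tool call to move; the robot and the scene stay as the last step left them, time stands still between calls to the robot, and variables do not carry over. Pictures are saved under pics/ and viewed, at most 11 in all, crops included, and the job is handed in when it is done.

Besides the shell and the picture viewer there is one more tool, called after ">>>" in YAML: its name, and indented under it one key for each argument. jog_arm: Moves the arm, as the interface text tells. Its arguments: {"type":"object","properties":{"commands":{"type":"array","items":{"type":"array"}}},"required":["commands"]}

```bash
mkdir -p pics; cat > h.py <<'E'
import numpy as np, cv2
from workcell import get_obs,get_image,close_job,pinch_z
from scipy.spatial.transform import Rotation as R
def rot(o):
    o=np.array(o,float)
    if o.shape==(3,3): return o
    return R.from_rotvec(o).as_matrix() if o.size==3 else R.from_quat(o).as_matrix()
def pts(d):
    K=np.array(d["intrinsics"]);z=d["z_map"];v,u=np.mgrid[:z.shape[0],:z.shape[1]]
    c=np.stack([(u-K[0,2])/K[0,0]*z,(v-K[1,2])/K[1,1]*z,z],-1)
    return c@rot(d["orientation"]).T+np.array(d["eye"])
def ray(d,u,v,h):
    K=np.array(d["intrinsics"]);r=rot(d["orientation"])@np.array([(u-K[0,2])/K[0,0],(v-K[1,2])/K[1,1],1])
    e=np.array(d["eye"]);return e+r*(h-e[2])/r[2]
E
python3 - <<'E'
from h import *
print(get_obs(),pinch_z)
for n in("top","side"):
    d=get_image(n);np.save(f"{n}0.npy",d,allow_pickle=True)
    print(n,d["eye"],d["orientation"],d["intrinsics"])
    cv2.imwrite(f"pics/{n}0.png",cv2.resize(d["image"],(800,600),interpolation=cv2.INTER_CUBIC))
E
```

```text
{'t': 0.0, 'qpos': array([ 1.28198292e+00,  4.23822693e-01,  1.63068314e+00, -2.73342138e-05,
        1.08863042e+00, -1.89963519e-02]), 'qvel': array([ 0.00186649,  0.00071505,  0.00052817, -0.00173049, -0.00085185,
        0.00048204]), 'joint_torque': array([ 4.86482713e-04, -5.44644105e+01, -2.73650604e+01,  6.44088001e-02,
        2.30033824e-02, -1.38180749e-04]), 'ee_pos': array([166.41669896, 601.85261902, 221.91573923]), 'orientation': array([-4.22494680e-01, -3.11283800e+00,  2.40168265e-03]), 'ft_force': array([ 0.35598803, -0.2968326 , -0.49300865]), 'moment': array([-0.00624776, -0.03322486, -0.05266487]), 'grasp_force': 0.0, 'width': 87.50685468513554} 18.700000000000003
top [ 481.49075797   61.35721138 1334.65063148] [-2.21708438  2.17435353 -0.05763601] [[493.95557879   0.         262.00987372]
 [  0.         493.95557879 192.43275349]
 [  0.           0.           1.        ]]
side [ 268.16024807 -631.95152701  812.07450351] [-2.26905437  0.48948646 -0.21113741] [[417.24051227   0.         254.37128351]
 [  0.         417.24051227 199.49414895]
 [  0.           0.           1.        ]]
```

View pics/top0.png

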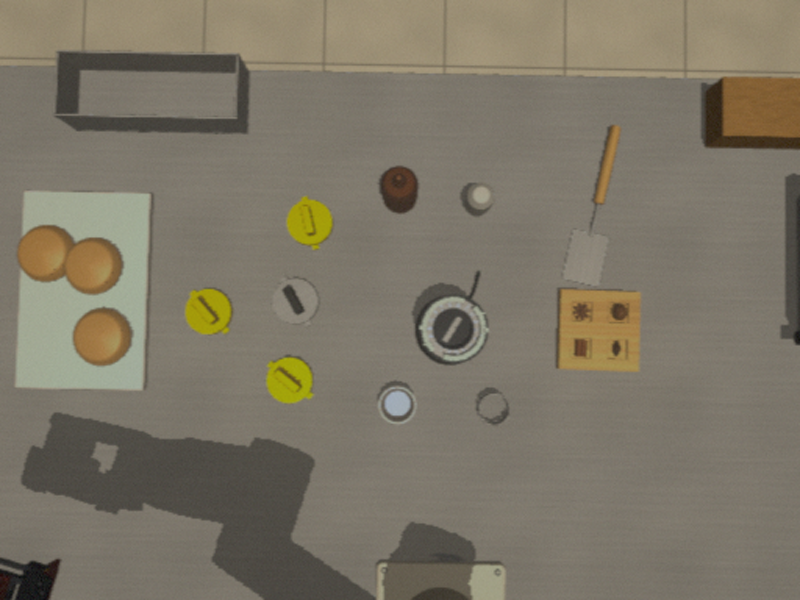

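View pics/side0.png

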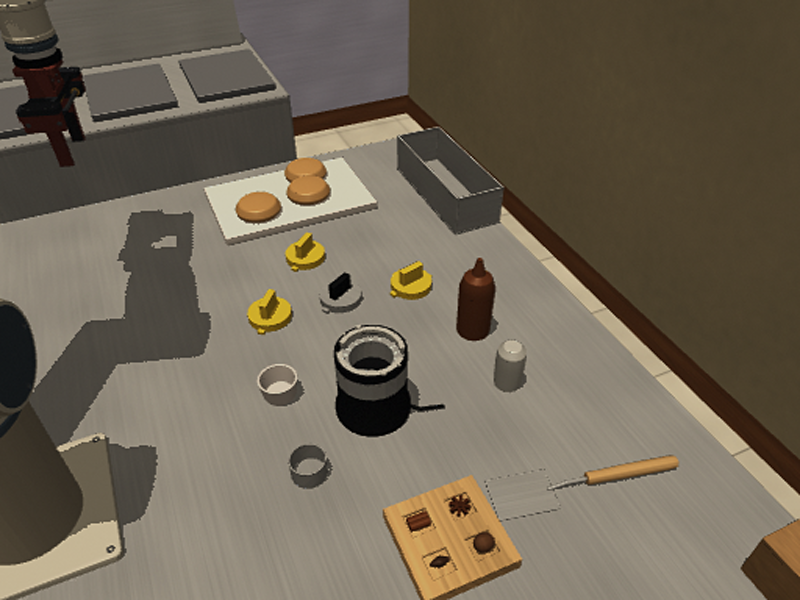

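The top view shows the lid (grey disc, black bar) at (295,301), the grinder at (453,328), and the nutmeg in the tray's upper-right pocket at (620,312). The side view agrees. Next I crop the details.

```bash
python3 - <<'E'
from h import *
T=np.load("top0.npy",allow_pickle=True).item();S=np.load("side0.npy",allow_pickle=True).item()
s=512/800
def crop(d,x,y,r,n=390):
    x,y=int(x*s),int(y*s);return cv2.resize(d["image"][y-r:y+r,x-r:x+r],(n,n),interpolation=cv2.INTER_NEAREST)
a=np.hstack([crop(T,453,328,28),crop(S,371,355,30)]);cv2.imwrite("pics/g.png",a)
a=np.hstack([crop(T,295,301,20),crop(T,600,330,30)]);cv2.imwrite("pics/lt.png",a)
P=pts(T)
print("table z",np.median(P[150:160,150:160,2]))
for n,x,y in(("lidbar",294,300),("liddisc",283,290),("nut",620,312),("grfloor",440,335),("tray",600,330)):
    print(n,P[int(y*s),int(x*s)])
# grinder top collar points
c=P[180:240,262:320].reshape(-1,3);m=(c[:,2]>118)&(c[:,2]<140);c=c[m]
(cx,cy),r=cv2.minEnclosingCircle(c[:,:2].astype(np.float32));print("collar",cx,cy,r,len(c),np.percentile(c[:,2],[5,50,95]))
E
```

```text
table z -0.8870825592463234
lidbar [545.40336513 254.41344502  43.23353029]
liddisc [563.30043037 272.98161596  44.80201873]
nut [ 537.90079109 -291.63583926   38.08102051]
grfloor [492.28382848  11.5343252   81.33180179]
tray [ 506.00866994 -263.42667813   25.51870801]
collar 501.85064697265625 -9.637124061584473 54.275691986083984 586 [123.0370553  128.76716241 133.22562021]
```

View pics/g.png

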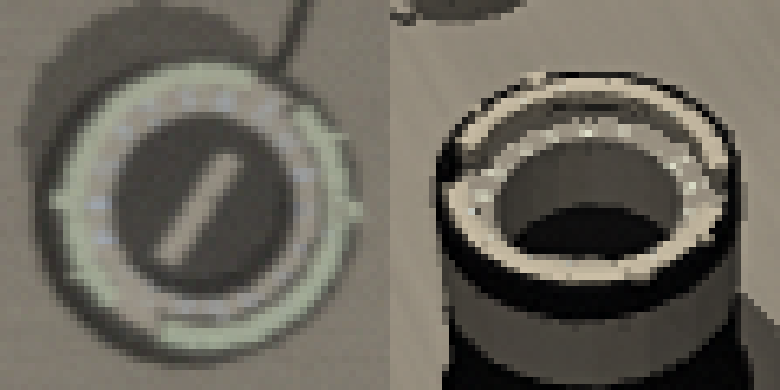

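View pics/lt.png

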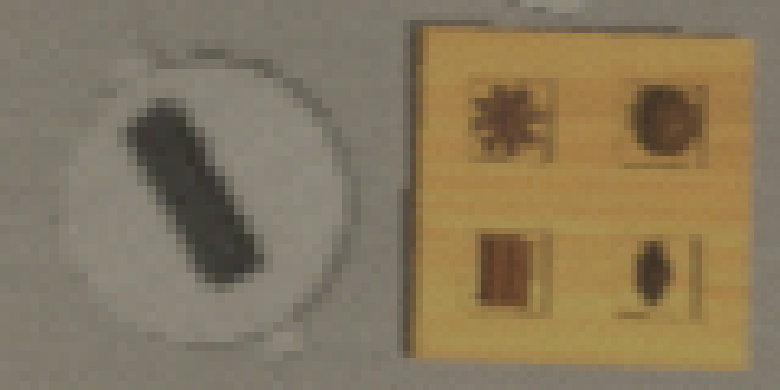

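The slots in the collar are upper-right (275,90) and lower-left (130,315) in the top crop, about 31° clockwise of image-up. The wide ribs at (350,208) and (60,200) agree with that. The nutmeg is in the upper-right pocket, and the lid bar runs from (155,115) to (235,270) in its crop. Now I measure precisely.

```bash
cat > m.py <<'E'
from h import *
def uv(d,p):
    K=np.array(d["intrinsics"]);c=(np.atleast_2d(p)-np.array(d["eye"]))@rot(d["orientation"]);return (c/c[:,2:])@K.T
def world(d,px,h): return np.array([ray(d,u,v,h)[:2] for u,v in px])
def fitc(p):
    A=np.c_[2*p,np.ones(len(p))];x=np.linalg.lstsq(A,(p**2).sum(1),rcond=None)[0];return x[0],x[1],np.sqrt(x[2]+x[0]**2+x[1]**2)
def rect(d,cx,cy,h,half=70,k=5):
    # orthographic patch at height h: rows = +x up, cols = -y right
    n=2*half*k;g=np.mgrid[:n,:n];X=cx+half-g[0]/k;Y=cy+half-g[1]/k
    q=uv(d,np.stack([X,Y,np.full_like(X,h,float)],-1).reshape(-1,3)).astype(np.float32)
    return cv2.remap(d["image"],q[:,0].reshape(n,n),q[:,1].reshape(n,n),cv2.INTER_LINEAR)
E
python3 - <<'E'
from m import *
T=np.load("top0.npy",allow_pickle=True).item();S=np.load("side0.npy",allow_pickle=True).item()
cv2.imwrite("pics/rect.png",cv2.resize(np.hstack([rect(T,502,-10,130),rect(S,502,-10,130)]),(800,400)))
im=T["image"];hsv=cv2.cvtColor(im,cv2.COLOR_BGR2HSV)
def big(m,roi):
    z=np.zeros(m.shape,np.uint8);x0,y0,x1,y1=roi;z[y0:y1,x0:x1]=m[y0:y1,x0:x1]*255
    return max(cv2.findContours(z,cv2.RETR_EXTERNAL,cv2.CHAIN_APPROX_NONE)[0],key=cv2.contourArea),z
# bar
for nm,d,h,roi in(("top",T,47.5,(175,178,203,208)),):
    v=d["image"].max(2);c,z=big(v<75,roi);r=cv2.minAreaRect(c);b=world(d,cv2.boxPoints(r),47.5);print("bar",r,b.mean(0),b.tolist())
    e=[b[1]-b[0],b[2]-b[1]];L=max(e,key=np.linalg.norm);print("len",[np.linalg.norm(x) for x in e],"ang",np.degrees(np.arctan2(L[1],L[0])))
# collar
x,y=im.astype(int)[...,1]-im.astype(int)[...,2],im.max(2)
roi=(262,180,320,240);m=(hsv[...,1]>25)&(y>140)&(x>5);c,z=big(m,roi);p=world(T,np.argwhere(z>0)[:,::-1],130)
print("collar px",len(p),fitc(p),p.min(0),p.max(0),"mid",(p.min(0)+p.max(0))/2)
# nutmeg
m=(y<110);c,z=big(m&(hsv[...,1]>60),(386,188,406,212));M=cv2.fitEllipse(c);print("nut",M,ray(T,*M[0],29),cv2.contourArea(c))
# tray
m=(hsv[...,1]>90)&(y>120);c,z=big(m,(350,180,415,242));r=cv2.minAreaRect(c);b=world(T,cv2.boxPoints(r),22);print("tray",b.mean(0),b.tolist())
E
```

```text
bar ((187.5, 191.50001525878906), (18.454429626464844, 5.439199924468994), 60.945396423339844) [546.49031601 255.12425601] [[563.7524908530954, 273.4923377454421], [570.905264587318, 261.27377598803434], [529.2161904235418, 236.7627257666974], [522.0873181750021, 248.96818453981828]]
len [np.float64(14.158228120516078), np.float64(48.360836299486564)] ang -149.54664245418516
collar px 125 (np.float64(502.35232924864556), np.float64(-8.406906828504361), np.float64(46.97937031670497)) [453.26728237 -54.82566247] [548.60195778  40.53979422] mid [500.93462007  -7.14293412]
nut ((395.82122802734375, 198.9636688232422), (9.69237232208252, 10.450655937194824), 130.8822479248047) [ 538.38286609 -293.63449458   29.        ] 76.0
tray [ 506.23449815 -262.73805395] [[439.2426282781491, -192.54756902285294], [575.4479876976676, -196.12467623284604], [573.2180431906612, -333.29393991946483], [437.02933345324516, -328.98603060919186]]
```

View pics/rect.png

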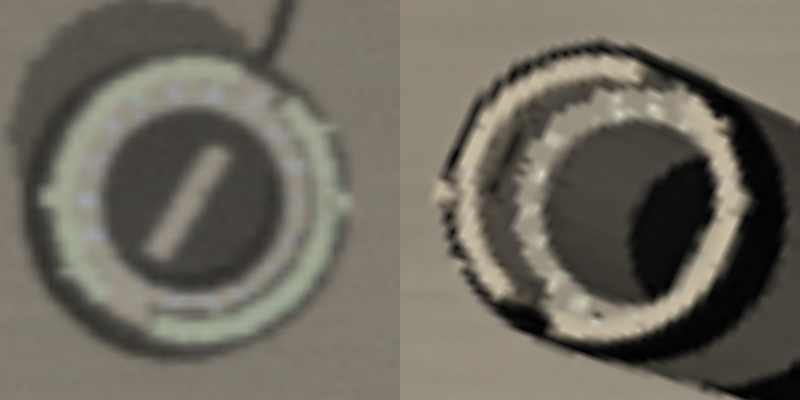

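The ribs stand out in both rectified views: narrow ones at (332,127) and (67,270), wide ones at (343,200) and (50,197). That puts the slot line at about 31° clockwise of +x. I'll refine with a polar profile.

```bash
cat >> m.py <<'E'
def polar(d,cx,cy,h,show=True):
    k=5;im=rect(d,cx,cy,h).astype(np.float32)
    P=cv2.warpPolar(im,(70*k,720),(70*k,70*k),70*k,cv2.WARP_POLAR_LINEAR)  # rows: angle cw from image right, .5deg
    return P
E
python3 - <<'E'
from m import *
T=np.load("top0.npy",allow_pickle=True).item();S=np.load("side0.npy",allow_pickle=True).item()
cx,cy=502.,-9.
for it in range(4):
    P=polar(T,cx,cy,130);b=P.max(2)
    # outer edge radius per angle: last radius with bright > thr within 40..58
    e=[]
    for a in range(720):
        seg=b[a,200:290];w=np.where(seg>130)[0];e.append((200+w[-1])/5 if len(w) else np.nan)
    e=np.array(e);th=np.radians(np.arange(720)/2)
    med=np.nanmedian(e);ok=np.abs(e-med)<2.5
    # world: cw from image right(-y): y=-r cos, x=-r sin
    p=np.c_[cx-e*np.sin(th),cy-e*np.cos(th)][ok]
    X=fitc(p);print(X,ok.sum());cx,cy=X[:2]
g=(P[...,1]-P[...,2])
for lo,hi,n in((44,48,"ring g-r"),(52.5,54.5,"rib bright")):
    q=(g if n[0]=='r' and n[1]=='i' and n[2]=='n' else b)[:,int(lo*5):int(hi*5)].mean(1)
    print(n,lo,np.round(q[::6]).astype(int).tolist())
E
```

```text
(np.float64(502.1641839091814), np.float64(-8.624284429890395), np.float64(49.43295770038852)) 635
(np.float64(502.15497359747707), np.float64(-8.596974112377211), np.float64(49.44605339036717)) 638
(np.float64(502.1506553940176), np.float64(-8.593651507711911), np.float64(49.45314298980268)) 639
(np.float64(502.15289315071095), np.float64(-8.595142115642375), np.float64(49.4528384535226)) 639
ring g-r 44 [2, 2, 3, 6, 7, 7, 5, 7, 8, 7, 6, 7, 8, 8, 8, 7, 7, 7, 8, 7, 7, 8, 7, 7, 6, 7, 8, 8, 8, 9, 8, 8, 8, 7, 8, 7, 5, -2, -5, -5, -7, -7, -6, -5, -2, 4, 6, 6, 6, 7, 6, 4, 5, 5, 6, 6, 5, 5, 5, 5, 4, 5, 6, 5, 5, 5, 3, 5, 5, 4, 4, 4, 3, 3, 4, 4, 4, 3, 4, 4, 4, 4, 4, 3, 3, 3, 4, 5, 5, 5, 4, 3, 3, 3, 4, 4, 1, -4, -6, -4, -4, -4, -4, -3, 0, 4, 5, 4, 5, 5, 4, 4, 4, 5, 6, 6, 5, 5, 4, 4]
rib bright 52.5 [148, 142, 119, 104, 98, 95, 97, 101, 105, 105, 100, 92, 100, 100, 97, 99, 100, 95, 97, 101, 94, 93, 96, 99, 95, 92, 89, 81, 79, 76, 76, 76, 71, 69, 70, 69, 71, 65, 62, 63, 67, 62, 63, 65, 64, 68, 74, 69, 71, 80, 104, 98, 77, 77, 71, 72, 68, 72, 74, 95, 133, 122, 86, 73, 69, 71, 71, 69, 68, 68, 69, 66, 65, 66, 67, 72, 74, 71, 67, 70, 70, 70, 70, 76, 78, 78, 80, 78, 78, 79, 77, 78, 80, 77, 73, 78, 76, 70, 64, 66, 85, 89, 93, 95, 93, 91, 96, 99, 100, 108, 127, 126, 102, 103, 97, 97, 102, 105, 106, 121]
```

Grinder centre is about (502.2, -8.6) and the slot yaw about -31.0° (gap and rib estimates agree within 1°). The lid is at (546.5, 255.1) with bar yaw 30.5°. Next come the nutmeg's long axis and a cross-check from the side view.

```bash
cat >> m.py <<'E'
def go(x,y,z,yaw,n=1,p=None):
    """print per-row tool shift (fraction) for n rows & turn, tool down; yaw = direction of tool y (deg)"""
    o=get_obs();p=o["ee_pos"] if p is None else np.array(p);M=rot(o["orientation"]);y0=np.degrees(np.arctan2(M[1,1],M[0,1]))
    d=M.T@(np.array([x,y,z])-p)
    print("t",round(o["t"],2),"pos",np.round(o["ee_pos"],1),"yaw",round(y0,2),"tool z",np.round(M[:,2],4),"F",np.round(o["ft_force"],1),"w",round(o["width"],1),"gf",round(o["grasp_force"],1))
    print("shift/row",np.round(d/100/n,4),"x",n,"turn total rz",round((y0-yaw)/45,4))
E
python3 - <<'E'
from m import *
T=np.load("top0.npy",allow_pickle=True).item();S=np.load("side0.npy",allow_pickle=True).item()
for n,d in(("top",T),("side",S)):
    a=rect(d,537,-294,29,18,5);h=cv2.cvtColor(a,cv2.COLOR_BGR2HSV);m=((a.max(2)<118)*255).astype(np.uint8)
    c=max(cv2.findContours(m,0,1)[0],key=cv2.contourArea);(x,y),(w,l),an=cv2.fitEllipse(c)
    print(n,537+18-y/5,-294+18-x/5,w/5,l/5,"major axis deg from img vertical",an)
for n,d in(("side",S),):
    a=rect(d,546.5,255,47.5,40,5);m=((a.max(2)<60)*255).astype(np.uint8)
    c=max(cv2.findContours(m,0,1)[0],key=cv2.contourArea);print("side bar",cv2.minAreaRect(c))
    P=polar(d,502.2,-8.6,130);b=P.max(2);e=[]
    for q in range(720):
        w=np.where(b[q,200:290]>130)[0];e.append((200+w[-1])/5 if len(w) else np.nan)
    e=np.array(e);th=np.radians(np.arange(720)/2);ok=np.abs(e-50)<4;print("side collar",fitc(np.c_[502.2-e*np.sin(th),-8.6-e*np.cos(th)][ok]),ok.sum())
go(538,-293.5,120,45,30)
E
```

```text
top 538.4372680664062 -293.8280914306641 27.851556396484376 29.679324340820312 major axis deg from img vertical 128.43589782714844
side 537.6123901367188 -295.050715637207 29.418759155273438 31.701187133789062 major axis deg from img vertical 139.59449768066406
side bar ((279.05853271484375, 220.0833282470703), (355.9375305175781, 189.1581268310547), 60.12400436401367)
side collar (np.float64(502.6540815296889), np.float64(-9.573157406259725), np.float64(49.02956256228949)) 280
t 0.1 pos [166.4 601.9 222. ] yaw 74.54 tool z [-4.0e-04 -1.3e-03 -1.0e+00] F [ 1.  -1.  -0.5] w 87.9 gf 0.0
shift/row [-0.1989 -0.2546  0.0343] x 30 turn total rz 0.6565
```

>>> jog_arm:
  commands:
    - [1,[0,0,0],[0,0,0.19]]
    - [1,[0,0,0],[0,0,0.19]]
    - [1,[0,0,0],[0,0,0.19]]
    - [1,[0,0,0],[0,0,0.19]]
    - [1,[0,0,0],[0,0,0.19]]
    - [1,[0,0,0],[0,0,0.19]]
    - [1,[0,0,0],[0,0,0.19]]
    - [1,[0,0,0],[0,0,0.19]]
    - [1,[0,0,0],[0,0,0.19]]
    - [1,[0,0,0],[0,0,0.19]]

```text
t: 1.1
ee_pos: [166.4, 602.1, 222.2]
orientation: [2.429, 1.991, -0.001]
ft_force: [0.6, 0.6, -0.3]
width: 87.7
grasp_force: 0.0
```

>>> jog_arm:
  commands:
    - [1,[0,0,0],[0,0,0.19]]
    - [1,[0,0,0],[0,0,0.19]]
    - [1,[0,0,0],[0,0,0.19]]
    - [1,[0,0,0],[0,0,0.19]]
    - [1,[0,0,0],[0,0,0]]

```text
t: 1.6
ee_pos: [166.5, 602.1, 222.3]
orientation: [2.904, 1.196, -0.001]
ft_force: [-1.0, -0.1, 0.2]
width: 87.7
grasp_force: 0.0
```

```bash
python3 - <<'E'
from m import *
print(get_obs()["qpos"])
go(480,150,200,-45,14)
go(538,-294,200,-45,14,(480,150,200))
E
```

```text
[1.28196379e+00 4.23468194e-01 1.63033357e+00 3.21943332e-05
 1.08863391e+00 2.07146538e+00]
t 1.6 pos [166.5 602.1 222.3] yaw -45.24 tool z [-3.e-04 -8.e-04 -1.e+00] F [-1.  -0.1  0.2] w 87.7 gf 0.0
shift/row [-0.0684  0.387   0.0161] x 14 turn total rz -0.0052
t 1.6 pos [166.5 602.1 222.3] yaw -45.24 tool z [-3.e-04 -8.e-04 -1.e+00] F [-1.  -0.1  0.2] w 87.7 gf 0.0
shift/row [-1.939e-01  2.543e-01  2.000e-04] x 14 turn total rz -0.0052
```

>>> jog_arm:
  commands:
    - [1,[-0.068,0.387,0.01],[0,0,0]]
    - [1,[-0.068,0.387,0.01],[0,0,0]]
    - [1,[-0.068,0.387,0.01],[0,0,0]]
    - [1,[-0.068,0.387,0.01],[0,0,0]]
    - [1,[-0.068,0.387,0.01],[0,0,0]]
    - [1,[-0.068,0.387,0.01],[0,0,0]]
    - [1,[-0.068,0.387,0.01],[0,0,0]]
    - [1,[-0.068,0.387,0.01],[0,0,0]]
    - [1,[-0.068,0.387,0.01],[0,0,0]]
    - [1,[-0.068,0.387,0.01],[0,0,0]]

```text
t: 2.6
ee_pos: [391.8, 278.6, 212.7]
orientation: [2.901, 1.205, 0.0]
ft_force: [0.9, 0.0, -1.0]
width: 88.0
grasp_force: 0.0
```

>>> jog_arm:
  commands:
    - [1,[-0.068,0.387,0.01],[0,0,0]]
    - [1,[-0.068,0.387,0.01],[0,0,0]]
    - [1,[-0.068,0.387,0.01],[0,0,0]]
    - [1,[-0.068,0.387,0.01],[0,0,0]]
    - [1,[-0.194,0.254,0.01],[0,0,0]]
    - [1,[-0.194,0.254,0.01],[0,0,0]]
    - [1,[-0.194,0.254,0.01],[0,0,0]]
    - [1,[-0.194,0.254,0.01],[0,0,0]]
    - [1,[-0.194,0.254,0.01],[0,0,0]]
    - [1,[-0.194,0.254,0.01],[0,0,0]]

```text
t: 3.6
ee_pos: [506.0, -40.4, 202.6]
orientation: [-2.901, -1.205, 0.0]
ft_force: [0.5, -0.2, 0.2]
width: 88.1
grasp_force: 0.0
```

>>> jog_arm:
  commands:
    - [1,[-0.194,0.254,0],[0,0,0]]
    - [1,[-0.194,0.254,0],[0,0,0]]
    - [1,[-0.194,0.254,0],[0,0,0]]
    - [1,[-0.194,0.254,0.1],[0,0,0]]
    - [1,[-0.194,0.254,0.2],[0,0,0]]
    - [1,[-0.194,0.254,0.2],[0,0,0]]
    - [1,[-0.194,0.254,0.2],[0,0,0]]
    - [1,[-0.194,0.254,0.2],[0,0,0]]
    - [1,[0,0,0],[0,0,0]]
    - [1,[0,0,0],[0,0,0]]

```text
t: 4.6
ee_pos: [538.6, -292.7, 111.9]
orientation: [-2.902, -1.2, 0.002]
ft_force: [0.3, 0.3, 0.7]
width: 87.7
grasp_force: 0.0
```

```bash
python3 - <<'E'
from m import *
go(538,-294,25,-45,4)
T=get_image("top")
cv2.imwrite("pics/n1.png",cv2.resize(T["image"][150:270,320:480],(800,600),interpolation=cv2.INTER_CUBIC))
E
```

```text
t 4.6 pos [ 538.6 -292.7  111.9] yaw -45.08 tool z [-0.0015  0.0011 -1.    ] F [0.3 0.3 0.7] w 87.7 gf 0.0
shift/row [-0.0034  0.0017  0.2172] x 4 turn total rz -0.0017
```

View pics/n1.png

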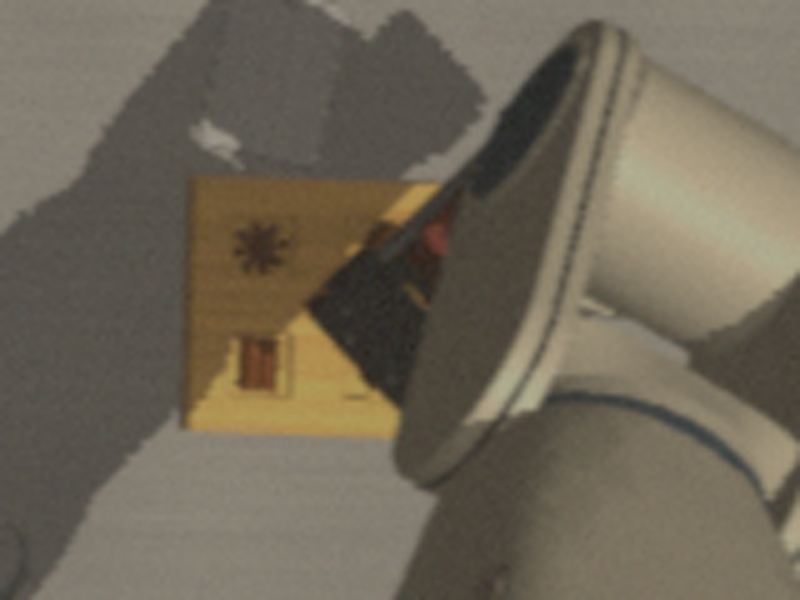

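The top view shows the gripper over the tray with the nutmeg just behind it at (385,235). The other spices are clear of the fingers. Descending.

>>> jog_arm:
  commands:
    - [1,[-0.003,0.002,0.25],[0,0,0]]
    - [1,[-0.003,0.002,0.25],[0,0,0]]
    - [1,[-0.003,0.002,0.25],[0,0,0]]
    - [1,[-0.003,0.002,0.125],[0,0,0]]
    - [1,[0,0,0],[0,0,0]]
    - [-1,[0,0,0],[0,0,0]]
    - [-1,[0,0,0],[0,0,0]]
    - [-1,[0,0,0],[0,0,0]]
    - [-1,[0,0,0],[0,0,0]]
    - [-1,[0,0,0],[0,0,0]]

```text
t: 5.65
ee_pos: [539.2, -294.2, 25.7]
orientation: [2.904, 1.198, 0.001]
ft_force: [-0.5, -0.3, 0.1]
width: 51.3
grasp_force: 0.0
```

>>> jog_arm:
  commands:
    - [-1,[0,0,0],[0,0,0]]
    - [-1,[0,0,0],[0,0,0]]
    - [-1,[0,0,0],[0,0,0]]

```text
t: 5.95
ee_pos: [539.0, -294.0, 25.2]
orientation: [-2.904, -1.198, 0.0]
ft_force: [0.9, -0.3, -0.3]
width: 27.3
grasp_force: 0.1
```

>>> jog_arm:
  commands:
    - [-1,[0,0,0],[0,0,0]]
    - [-1,[0,0,0],[0,0,0]]
    - [-1,[0,0,0],[0,0,0]]

```text
t: 6.25
ee_pos: [539.0, -294.0, 25.1]
orientation: [-2.904, -1.198, 0.0]
ft_force: [-0.6, 1.5, -0.1]
width: 24.8
grasp_force: 30.0
```

```bash
python3 - <<'E'
from m import *
go(502.4,-9,185,-45,8,(538.9,-294,185))
E
```

```text
t 6.25 pos [ 539.  -294.    25.1] yaw -45.16 tool z [-1.e-04  1.e-04 -1.e+00] F [-0.6  1.5 -0.1] w 24.8 gf 30.0
shift/row [ 0.2189 -0.2848  0.    ] x 8 turn total rz -0.0035
```

>>> jog_arm:
  commands:
    - [-1,[0,0,-0.2],[0,0,0]]
    - [-1,[0,0,-0.4],[0,0,0]]
    - [-1,[0,0,-0.4],[0,0,0]]
    - [-1,[0,0,-0.4],[0,0,0]]
    - [-1,[0,0,-0.2],[0,0,0]]
    - [-1,[0.219,-0.285,0],[0,0,0]]
    - [-1,[0.219,-0.285,0],[0,0,0]]
    - [-1,[0.219,-0.285,0],[0,0,0]]
    - [-1,[0.219,-0.285,0],[0,0,0]]

```text
t: 7.15
ee_pos: [520.3, -150.2, 185.3]
orientation: [2.904, 1.197, 0.0]
ft_force: [0.7, -0.8, -0.3]
width: 25.0
grasp_force: 30.0
```

>>> jog_arm:
  commands:
    - [-1,[0.219,-0.285,0],[0,0,0]]
    - [-1,[0.219,-0.285,0],[0,0,0]]
    - [-1,[0.219,-0.285,0],[0,0,0]]
    - [-1,[0.219,-0.285,0],[0,0,0]]
    - [-1,[0,0,0.2],[0,0,0]]
    - [-1,[0,0,0.2],[0,0,0]]
    - [-1,[0,0,0],[0,0,0]]
    - [-1,[0,0,0],[0,0,0]]

```text
t: 7.95
ee_pos: [502.3, -8.8, 145.3]
orientation: [-2.904, -1.198, 0.001]
ft_force: [0.1, -1.2, 1.3]
width: 25.4
grasp_force: 30.0
```

```bash
python3 - <<'E'
from m import *
go(502.4,-9,112,-45,1)
S=get_image("side")
cv2.imwrite("pics/n2.png",cv2.resize(S["image"][130:290,150:363],(800,600),interpolation=cv2.INTER_CUBIC))
E
```

```text
t 7.95 pos [502.3  -8.8 145.3] yaw -45.16 tool z [-8.e-04  0.e+00 -1.e+00] F [ 0.1 -1.2  1.3] w 25.4 gf 30.0
shift/row [-0.0006  0.0019  0.3327] x 1 turn total rz -0.0036
```

View pics/n2.png

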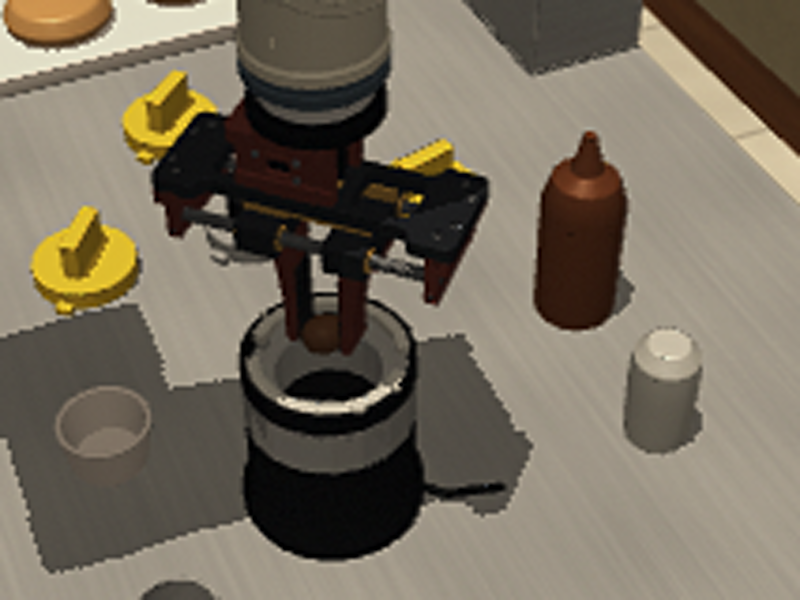

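The nutmeg is at (322,332) in the side crop, held between the fingertips and centred over the bowl. Lowering and releasing gently.

>>> jog_arm:
  commands:
    - [-1,[0,0,0.15],[0,0,0]]
    - [-1,[0,0,0.15],[0,0,0]]
    - [-1,[0,0,0.08],[0,0,0]]
    - [-1,[0,0,0],[0,0,0]]
    - [-0.3,[0,0,0],[0,0,0]]
    - [-0.3,[0,0,0],[0,0,0]]
    - [-0.3,[0,0,0],[0,0,0]]
    - [-0.3,[0,0,0],[0,0,0]]

```text
t: 8.8
ee_pos: [502.8, -8.8, 107.6]
orientation: [2.904, 1.198, 0.001]
ft_force: [0.9, 1.1, 0.2]
width: 30.6
grasp_force: 0.0
```

>>> jog_arm:
  commands:
    - [-0.3,[0,0,-0.1],[0,0,0]]
    - [-0.3,[0,0,-0.3],[0,0,0]]
    - [-0.3,[0,0,-0.4],[0,0,0]]
    - [-0.3,[0,0,-0.3],[0,0,0]]

```text
t: 9.2
ee_pos: [502.8, -8.8, 219.9]
orientation: [2.903, 1.198, 0.002]
ft_force: [0.9, 0.5, 0.2]
width: 30.3
grasp_force: 0.0
```

```bash
python3 - <<'E'
from m import *
go(546.5,255.1,200,-239.55,7)
S=get_image("side")
cv2.imwrite("pics/n3.png",cv2.resize(S["image"][170:270,180:313],(800,600),interpolation=cv2.INTER_CUBIC))
E
```

```text
t 9.2 pos [502.8  -8.8 219.9] yaw -45.15 tool z [ 1.7e-03 -1.0e-04 -1.0e+00] F [0.9 0.5 0.2] w 30.3 gf 0.0
shift/row [ 0.31   -0.2233  0.0285] x 7 turn total rz 4.3199
```

View pics/n3.png

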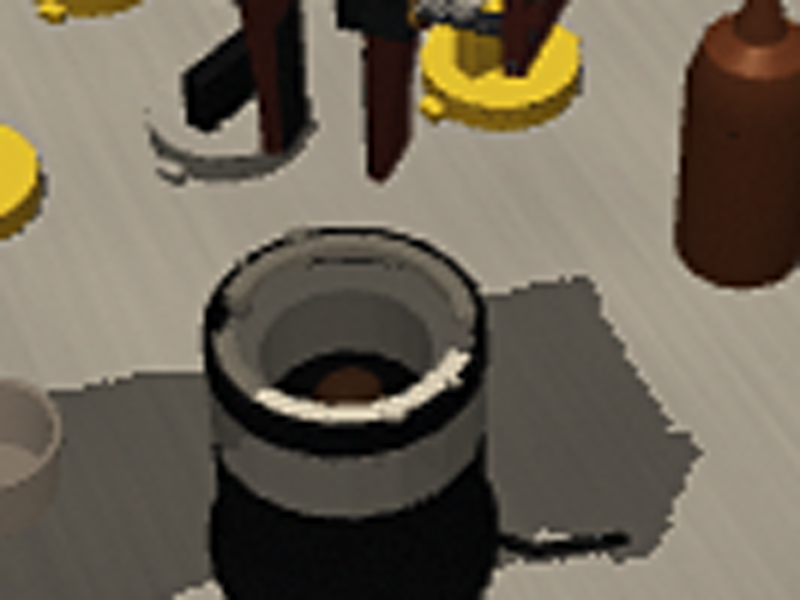

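The nutmeg is in the bowl at (350,385), with the lid behind at (230,110). Moving to the lid now: translate first, then turn back counter-clockwise to yaw 120.5°.

>>> jog_arm:
  commands:
    - [1,[0.31,-0.223,0.03],[0,0,0]]
    - [1,[0.31,-0.223,0.03],[0,0,0]]
    - [1,[0.31,-0.223,0.03],[0,0,0]]
    - [1,[0.31,-0.223,0.03],[0,0,0]]
    - [1,[0.31,-0.223,0.03],[0,0,0]]
    - [1,[0.31,-0.223,0.03],[0,0,0]]
    - [1,[0.31,-0.223,0.02],[0,0,0]]

```text
t: 9.95
ee_pos: [546.2, 256.5, 197.6]
orientation: [2.904, 1.198, 0.0]
ft_force: [0.2, -0.3, 0.8]
width: 83.1
grasp_force: 0.0
```

>>> jog_arm:
  commands:
    - [1,[0,0,0],[0,0,-0.184]]
    - [1,[0,0,0],[0,0,-0.184]]
    - [1,[0,0,0],[0,0,-0.184]]
    - [1,[0,0,0],[0,0,-0.184]]
    - [1,[0,0,0],[0,0,-0.184]]
    - [1,[0,0,0],[0,0,-0.184]]
    - [1,[0,0,0],[0,0,-0.184]]
    - [1,[0,0,0],[0,0,-0.184]]
    - [1,[0,0,0],[0,0,-0.184]]
    - [1,[0,0,0],[0,0,-0.184]]

```text
t: 10.95
ee_pos: [546.2, 255.0, 197.8]
orientation: [1.377, 2.823, 0.0]
ft_force: [-0.9, -0.5, 0.6]
width: 88.2
grasp_force: 0.0
```

>>> jog_arm:
  commands:
    - [1,[0,0,0],[0,0,-0.184]]
    - [1,[0,0,0],[0,0,-0.184]]
    - [1,[0,0,0],[0,0,-0.184]]
    - [1,[0,0,0],[0,0,-0.184]]
    - [1,[0,0,0],[0,0,-0.184]]
    - [1,[0,0,0],[0,0,-0.184]]
    - [1,[0,0,0],[0,0,-0.184]]
    - [1,[0,0,0],[0,0,-0.184]]
    - [1,[0,0,0],[0,0,-0.184]]
    - [1,[0,0,0],[0,0,-0.184]]

```text
t: 11.95
ee_pos: [546.2, 254.9, 197.8]
orientation: [-0.834, 3.029, 0.0]
ft_force: [-0.7, -0.9, -0.5]
width: 87.5
grasp_force: 0.0
```

```bash
python3 - <<'E'
from m import *
print(get_obs()["qpos"])
go(546.5,255.1,80,120.45,1)
E
```

```text
[ 4.16928567e-01  4.19651111e-01  1.70040070e+00  2.58489521e-05
  1.02121882e+00 -1.69115854e+00]
t 11.95 pos [546.2 254.9 197.8] yaw 120.78 tool z [ 3.e-04  2.e-04 -1.e+00] F [-0.7 -0.9 -0.5] w 87.5 gf 0.0
shift/row [-3.0000e-03 -1.0000e-04  1.1775e+00] x 1 turn total rz 0.0074
```

Descending 177 mm to TCP z ≈ 21 and gripping.

>>> jog_arm:
  commands:
    - [1,[0,0,0.4],[0,0,0.007]]
    - [1,[0,0,0.4],[0,0,0]]
    - [1,[0,0,0.4],[0,0,0]]
    - [1,[0,0,0.3],[0,0,0]]
    - [1,[0,0,0.2],[0,0,0]]
    - [1,[0,0,0.07],[0,0,0]]
    - [-1,[0,0,0],[0,0,0]]
    - [-1,[0,0,0],[0,0,0]]
    - [-1,[0,0,0],[0,0,0]]
    - [-1,[0,0,0],[0,0,0]]

```text
t: 12.95
ee_pos: [547.0, 255.3, 21.4]
orientation: [-0.816, 3.032, 0.001]
ft_force: [-0.2, 1.0, -0.0]
width: 59.2
grasp_force: 0.0
```

>>> jog_arm:
  commands:
    - [-1,[0,0,0],[0,0,0]]
    - [-1,[0,0,0],[0,0,0]]
    - [-1,[0,0,0],[0,0,0]]
    - [-1,[0,0,0],[0,0,0]]
    - [-1,[0,0,0],[0,0,0]]
    - [-1,[0,0,0],[0,0,0]]
    - [-1,[0,0,0],[0,0,0]]
    - [-1,[0,0,0],[0,0,0]]

```text
t: 13.75
ee_pos: [546.2, 255.0, 20.1]
orientation: [0.816, -3.033, -0.0]
ft_force: [0.4, 0.5, 0.0]
width: 13.8
grasp_force: 30.0
```

>>> jog_arm:
  commands:
    - [-1,[0,0,-0.1],[0,0,0]]
    - [-1,[0,0,-0.4],[0,0,0]]
    - [-1,[0,0,-0.4],[0,0,0]]
    - [-1,[0,0,-0.4],[0,0,0]]
    - [-1,[0,0,-0.3],[0,0,0]]
    - [-1,[0,0,0],[0,0,0]]

```text
t: 14.35
ee_pos: [548.8, 256.0, 185.5]
orientation: [-0.814, 3.025, 0.002]
ft_force: [-0.2, -0.7, -1.4]
width: 14.0
grasp_force: 30.0
```

```bash
python3 - <<'E'
from m import *
go(502.4,-9,185,59,8)
E
```

```text
t 14.35 pos [548.8 256.  185.5] yaw 120.13 tool z [ 0.008   0.0035 -1.    ] F [-0.2 -0.7 -1.4] w 14.0 gf 30.0
shift/row [ 0.2165 -0.2574 -0.0009] x 8 turn total rz 1.3583
```

>>> jog_arm:
  commands:
    - [-1,[0.217,-0.257,0],[0,0,0]]
    - [-1,[0.217,-0.257,0],[0,0,0]]
    - [-1,[0.217,-0.257,0],[0,0,0]]
    - [-1,[0.217,-0.257,0],[0,0,0]]
    - [-1,[0.217,-0.257,0],[0,0,0]]
    - [-1,[0.217,-0.257,0],[0,0,0]]
    - [-1,[0.217,-0.257,0],[0,0,0]]
    - [-1,[0.217,-0.257,0],[0,0,0]]

```text
t: 15.15
ee_pos: [498.0, -11.3, 179.4]
orientation: [0.816, -3.032, -0.001]
ft_force: [-0.8, -0.4, -1.2]
width: 14.0
grasp_force: 30.0
```

>>> jog_arm:
  commands:
    - [-1,[0,0,0],[0,0,0.17]]
    - [-1,[0,0,0],[0,0,0.17]]
    - [-1,[0,0,0],[0,0,0.17]]
    - [-1,[0,0,0],[0,0,0.17]]
    - [-1,[0,0,0],[0,0,0.17]]
    - [-1,[0,0,0],[0,0,0.17]]
    - [-1,[0,0,0],[0,0,0.17]]
    - [-1,[0,0,0],[0,0,0.17]]
    - [-1,[0,0,0],[0,0,0]]
    - [-1,[0,0,0],[0,0,0]]

```text
t: 16.15
ee_pos: [498.7, -10.0, 179.7]
orientation: [-0.836, -3.027, 0.0]
ft_force: [0.6, -0.1, -1.5]
width: 13.8
grasp_force: 30.0
```

```bash
python3 - <<'E'
from m import *
go(502.4,-9,185,59,1)
S=get_image("side");T=get_image("top");np.save("side1.npy",S,allow_pickle=True);np.save("top1.npy",T,allow_pickle=True)
a=cv2.resize(S["image"][130:250,180:310],(433,400),interpolation=cv2.INTER_CUBIC);b=cv2.resize(T["image"][150:270,230:340],(367,400),interpolation=cv2.INTER_CUBIC)
cv2.imwrite("pics/l1.png",np.hstack([a,b]))
E
```

```text
t 16.15 pos [498.7 -10.  179.7] yaw 59.13 tool z [-0.0011  0.     -1.    ] F [ 0.6 -0.1 -1.5] w 13.8 gf 30.0
shift/row [-0.0259  0.0277 -0.0533] x 1 turn total rz 0.0029
```

View pics/l1.png

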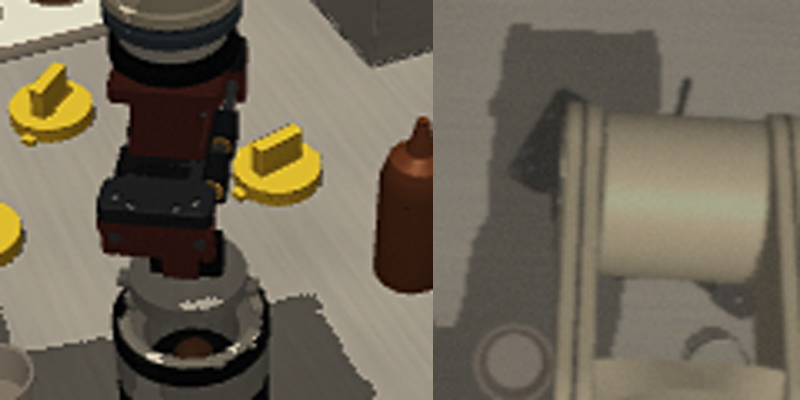

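The side view (left) shows the lid held level just above the collar, with lugs at about (127,283) and (237,290). I'm correcting the 4 mm offset and lowering to just above the collar.

>>> jog_arm:
  commands:
    - [-1,[-0.026,0.028,0.1],[0,0,0.003]]
    - [-1,[0,0,0.1],[0,0,0]]
    - [-1,[0,0,0.03],[0,0,0]]
    - [-1,[0,0,0],[0,0,0]]
    - [-1,[0,0,0],[0,0,0]]
    - [-1,[0,0,0],[0,0,0]]

```text
t: 16.85
ee_pos: [503.1, -9.0, 157.4]
orientation: [0.845, 3.026, 0.0]
ft_force: [-0.2, -0.3, -0.8]
width: 13.7
grasp_force: 30.0
```

```bash
python3 - <<'E'
from m import *
o=get_obs();go(502.3,-8.9,150,59,1)
S=get_image("side")
p=o["ee_pos"]
z=p[2]-20.1
im=S["image"].copy()
# expected outlines: lid underside & top circle (green), lugs, collar top r 49.5 & slots (red)
t=np.radians(np.arange(0,360,1))
def dr(cx,cy,r,z,col):
    q=uv(S,np.c_[cx+r*np.cos(t),cy+r*np.sin(t),np.full_like(t,z)])[:,:2]
    for u,v in q:
        cv2.circle(big,(int((u-190)*K),int((v-170)*K)),0,col,-1)
K=8;big=cv2.resize(im[170:245,190:290],(800,600),interpolation=cv2.INTER_CUBIC)
dr(p[0],p[1],39.5,z+16,(0,255,0));dr(p[0],p[1],39.5,z,(0,255,0))
dr(502.3,-8.9,49.5,130,(0,0,255))
for s in(0,180):
    for r,zz,cx,cy,a,col in((47,z+6,p[0],p[1],-31+s,(0,255,255)),(45.5,130,502.3,-8.9,-31+s,(255,0,255))):
        q=uv(S,[cx+r*np.cos(np.radians(a)),cy+r*np.sin(np.radians(a)),zz])[0];cv2.circle(big,(int((q[0]-190)*K),int((q[1]-170)*K)),4,col,-1)
cv2.imwrite("pics/l2.png",big)
E
```

```text
t 16.85 pos [503.1  -9.  157.4] yaw 58.8 tool z [ 4.e-04 -0.e+00 -1.e+00] F [-0.2 -0.3 -0.8] w 13.7 gf 30.0
shift/row [ 0.0076 -0.0035  0.0737] x 1 turn total rz -0.0044
```

View pics/l2.png

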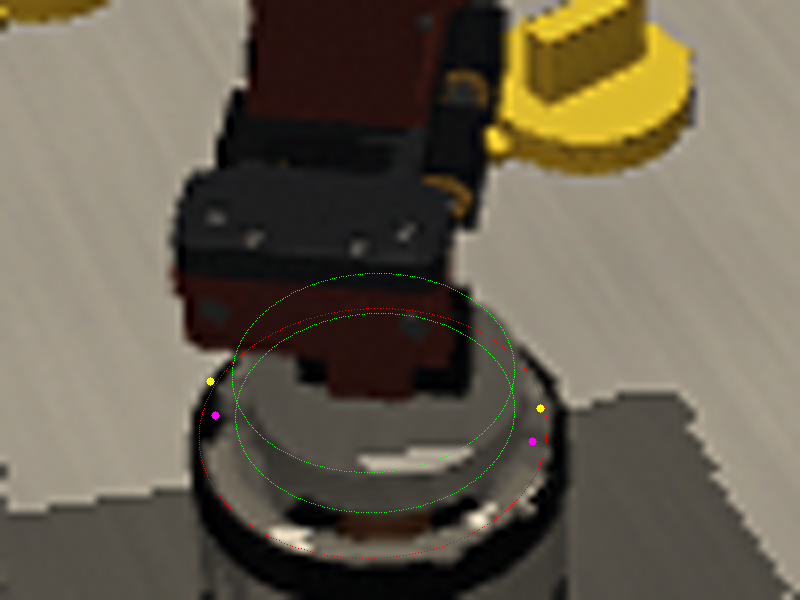

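The overlay of predicted lid, lug and slot positions matches the picture: lugs (yellow) sit right over the slots (magenta at (215,415) and (532,441)). Lowering in small steps and watching the force.

>>> jog_arm:
  commands:
    - [-1,[0.005,-0.002,0.04],[0,0,-0.004]]
    - [-1,[0,0,0.04],[0,0,0]]
    - [-1,[0,0,0.02],[0,0,0]]
    - [-1,[0,0,0.02],[0,0,0]]
    - [-1,[0,0,0],[0,0,0]]

```text
t: 17.4
ee_pos: [502.2, -8.9, 144.8]
orientation: [-0.84, -3.027, 0.0]
ft_force: [0.5, 0.9, -1.6]
width: 13.9
grasp_force: 30.0
```

>>> jog_arm:
  commands:
    - [-1,[0,0,0.02],[0,0,0]]
    - [-1,[0,0,0.02],[0,0,0]]
    - [-1,[0,0,0],[0,0,0]]

```text
t: 17.7
ee_pos: [502.3, -8.9, 140.9]
orientation: [-0.84, -3.027, 0.0]
ft_force: [-1.2, -0.4, -0.8]
width: 13.8
grasp_force: 30.0
```

>>> jog_arm:
  commands:
    - [-1,[0,0,0.02],[0,0,0]]
    - [-1,[0,0,0.02],[0,0,0]]
    - [-1,[0,0,0.01],[0,0,0]]
    - [-1,[0,0,0],[0,0,0]]

```text
t: 18.1
ee_pos: [502.3, -8.9, 136.0]
orientation: [-0.84, -3.027, 0.0]
ft_force: [0.0, 0.7, -1.2]
width: 13.8
grasp_force: 30.0
```

>>> jog_arm:
  commands:
    - [-1,[0,0,0.008],[0,0,0]]
    - [-1,[0,0,0.004],[0,0,0]]
    - [-1,[0,0,0],[0,0,0]]

```text
t: 18.4
ee_pos: [502.4, -8.9, 135.1]
orientation: [-0.84, -3.027, -0.0]
ft_force: [-0.8, 0.2, 0.8]
width: 13.8
grasp_force: 30.0
```

Contact at TCP z = 135.1, exactly the predicted seated height. A slight extra press, then the turn.

>>> jog_arm:
  commands:
    - [-1,[0,0,0.004],[0,0,0]]
    - [-1,[0,0,0.002],[0,0,0]]
    - [-1,[0,0,0],[0,0,0]]

```text
t: 18.7
ee_pos: [502.4, -8.9, 135.1]
orientation: [0.84, 3.027, 0.0]
ft_force: [-3.3, 0.3, 8.5]
width: 13.8
grasp_force: 30.0
```

>>> jog_arm:
  commands:
    - [-1,[0,0,0],[0,0,0.05]]
    - [-1,[0,0,0],[0,0,0.05]]
    - [-1,[0,0,0],[0,0,0.05]]
    - [-1,[0,0,0],[0,0,0.05]]
    - [-1,[0,0,0],[0,0,0]]

```text
t: 19.2
ee_pos: [503.1, -8.5, 135.1]
orientation: [1.076, 2.95, 0.001]
ft_force: [-1.1, 2.9, 5.9]
width: 13.6
grasp_force: 30.0
```

```bash
python3 - <<'E'
from m import *
go(502.3,-8.9,135.1,29,1);print(get_obs()["moment"])
E
```

```text
t 19.2 pos [503.1  -8.5 135.1] yaw 49.92 tool z [ 1.4e-03  5.0e-04 -1.0e+00] F [-1.1  2.9  5.9] w 13.6 gf 30.0
shift/row [ 0.0034 -0.0081 -0.0002] x 1 turn total rz 0.4649
[0.35626689 0.29368849 0.05783589]
```

>>> jog_arm:
  commands:
    - [-1,[0,0,0],[0,0,0.06]]
    - [-1,[0,0,0],[0,0,0.06]]
    - [-1,[0,0,0],[0,0,0.06]]
    - [-1,[0,0,0],[0,0,0.06]]
    - [-1,[0,0,0],[0,0,0.06]]
    - [-1,[0,0,0],[0,0,0.06]]
    - [-1,[0,0,0],[0,0,0.06]]
    - [-1,[0,0,0],[0,0,0.04]]
    - [-1,[0,0,0],[0,0,0]]
    - [-1,[0,0,0],[0,0,0]]

```text
t: 20.2
ee_pos: [503.1, -8.4, 135.1]
orientation: [1.587, 2.71, 0.002]
ft_force: [-0.9, 3.8, 5.6]
width: 14.2
grasp_force: 30.0
```

```bash
python3 - <<'E'
from m import *
go(502.3,-8.9,135.1,29,1);print(get_obs()["moment"])
S=get_image("side");p=get_obs()["ee_pos"]
K=8;big=cv2.resize(S["image"][170:245,190:290],(800,600),interpolation=cv2.INTER_CUBIC)
# half-mark (yellow) and slot (magenta) positions
for s in(0,180):
    for r,a,z,col in((51,-61,133,(0,255,255)),(45.5,-31,130,(255,0,255)),(51,-91,133,(0,0,255)),(24,-61,162.5,(0,255,0))):
        q=uv(S,[502.3+r*np.cos(np.radians(a+s)),-8.9+r*np.sin(np.radians(a+s)),z])[0];cv2.circle(big,(int((q[0]-190)*K),int((q[1]-170)*K)),3,col,1)
cv2.imwrite("pics/l3.png",big)
E
```

```text
t 20.2 pos [503.1  -8.4 135.1] yaw 29.29 tool z [ 1.4e-03  5.0e-04 -1.0e+00] F [-0.9  3.8  5.6] w 14.2 gf 30.0
shift/row [-0.0003 -0.0091 -0.0002] x 1 turn total rz 0.0064
[0.54319955 0.35186203 0.12263904]
```

View pics/l3.png

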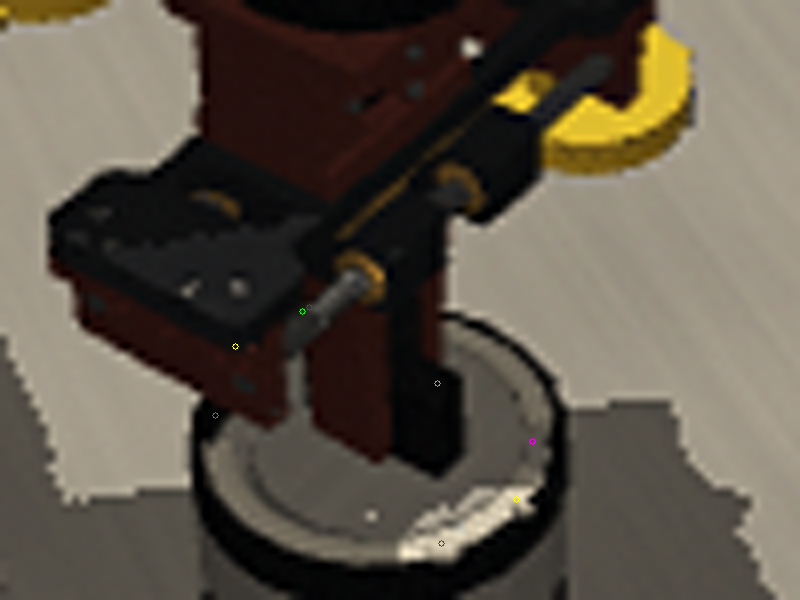

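The lid is flush inside the collar. The bar end, about (437,384), lines up with the narrow rib at (515,497) and is well short of the wide rib at (441,543). The wrist moment of 0.12 N·m matches the spring at half way (0.11). Handing in while holding.

```bash
python3 -c "
from h import *
print(get_obs()['moment'][2]);print(close_job())"
```

```text
0.11729550498022326
the job is handed in; nothing more can be done
None
```

The job is handed in: the nutmeg is in the grinder bowl, and the lid is fully seated and turned clockwise to the half mark, short of the click, with the gripper still holding it there at about 20 s of the 64 s allowed.

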